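# Register a relief tile and hold the glazing mask half across it

### The job

Get the square relief tile ready for two-tone glazing: first push it fully home against both stops of the jig, flat on the board. Then slide the sprung mask shutter against its spring to half its travel, so that its edge covers half of the tile, and finish while still holding it there, with the tile still against its stops. Leave the other things on the table where they are.

Things in the scene. Friction and masses are not known exactly. Their poses are not given: they have to be found in the camera images.
- jig: Glazing jig fixed to the table: plywood board 255 (x) x 360 (y) mm, top 18 mm above the table, spanning x -130..125, y -190..170 mm about the origin, which is on the table. Jig x points away from the robot, y to its left, turned by the jig's yaw (up to 0.3 rad). Beyond the far stop, at x 70..120 mm, run the shutter's guide rail and spring barrel, under 45 mm above the table.
- far_stop (a point): Middle of the far stop's face, fixed on the jig, which faces the robot (jig -x): an aluminium strip 11 mm high on the board, its face at jig x +50 mm, from y -125 to +10 mm. Three black lines across its top mark the shutter's leading edge at rest, half and full travel. Axes as the jig's.
- left_stop (a point): Middle of the left stop's face, fixed on the jig, which faces right (jig -y): an aluminium strip 11 mm high on the board, its face at jig y -10 mm, from x -50 to +50 mm. The near and the right side of the corner are open. Axes as the jig's.
- nest (a point): Fixed point of the jig, with the jig's axes: where the tile's centre is when the tile lies flat on the board, fully against both stops. At x 0, y -60, z 26 mm in the jig's frame.
- tile_center (a point): Centre (half-way up) of the loose square terracotta relief tile, 100 x 100 x 16 mm, 0.2 to 0.42 kg, a raised flower on top. It lies flat on the jig board, short of both stops by 15 to 50 mm, turned up to 0.2 rad from the jig; too wide to grip, but slides with a few newtons. Its x and y axes run along its edges, roughly like the jig's.
- shutter (a joint): Travel (m) of the sprung shutter, a steel mask plate that slides on the jig's rail towards jig -y (right, over the tile). 0 = at rest, clear of the tile; 0.06 = half travel, its leading edge over the middle of a registered tile; 0.12 = full travel. A spring drives it back to 0: about 3 N at rest, 7 N at half, 11 N at full travel; let go, it goes back at once.
- shutter_edge (a point): Middle of the shutter's leading (right) edge, top side; moves with it. At rest at jig y 0, at half travel level with the middle black line at jig y -60 mm. The plate is 155 (jig x -60..95 mm) x 120 (y) x 4 mm, underside 40 mm and top 44 mm above the table, passing 6 mm above the tile. Axes as the jig's.
- shutter_grip (a point): Centre of the upright wooden handle block standing on the shutter plate: 40 (jig x) x 16 (jig y) x 40 mm tall, from 44 to 84 mm above the table. Moves with the shutter; at rest at jig x 0, y +60, z 64 mm. Axes as the jig's.
- coaster: Round terracotta coaster, 80 mm across, 10 mm thick, lying on the table on the near side of the jig. Bystander; origin at the centre of its underside.
- test_tile: Small white square test tile, 60 x 60 x 12 mm, lying on the table on the near side of the jig. Bystander; origin at the centre of its underside.
- glaze_jar: Small closed glaze jar, 40 mm across, 42 mm tall, standing on the jig board's near left corner. Bystander; origin at the centre of its underside.
- brush: Brush, 170 mm long, lying on the table to the left of the jig. Bystander.
- mug: Open ceramic cup, 72 mm across, 85 mm tall, standing on the table off the right end of the jig. Bystander; origin at the centre of its underside.
- mould: Plaster block, 75 x 65 x 45 mm, on the table off the right end of the jig. Bystander; origin at the centre of its underside.
- spatula: Spatula, 160 mm long, lying on the table to the left of the jig, beyond the brush. Bystander.
There are look-alikes about, which are no part of the job. Leave any red or turquoise look-alike of the part that bears tile_center alone.

How it is judged:
On the way, in this order (a step that is already met when the one before it is completed fails the run):
1. the tile is home against both stops, with the shutter still at rest (x of tile_center in the frame of nest between -0.003 and 0.003 m and y of tile_center in the frame of nest between -0.003 and 0.003 m and z of tile_center in the frame of nest between -0.003 and 0.003 m and (angle between the x axis of tile_center and the x axis of nest, either way round below 0.035 rad or angle between the y axis of tile_center and the x axis of nest, either way round below 0.035 rad) and angle between tile_center's own z axis and vertical below 0.05 rad and value of joint shutter below 0.015 m), for 0.2 s.
2. the shutter is held at half travel by the gripper (value of joint shutter between 0.054 and 0.066 m and velocity of joint shutter between -0.01 and 0.01 m/s and contact force between the fingers and shutter above 3 N), for 0.3 s.
At the end, for the whole second after the job is handed in: The shutter stands still at 60 mm of travel, within 6 mm, held by the fingers (more than 3 N on it, and not wedged on the tile); the tile lies flat and at rest, its centre within 3 mm of the nest point and its edges within 0.035 rad of the stops (all of step 2 and x of tile_center in the frame of nest between -0.003 and 0.003 m and y of tile_center in the frame of nest between -0.003 and 0.003 m and z of tile_center in the frame of nest between -0.003 and 0.003 m and (angle between the x axis of tile_center and the x axis of nest, either way round below 0.035 rad or angle between the y axis of tile_center and the x axis of nest, either way round below 0.035 rad) and angle between tile_center's own z axis and vertical below 0.05 rad and linear speed of tile below 0.01 m/s and contact force between shutter and tile below 0.3 N); the arm keeps its last pose, push and grip.
It fails at once if a bystander is moved by more than 30 mm (distance of any of coaster, test_tile, glaze_jar, brush, mug, mould, spatula from where it was at the start of the episode above 0.03 m).
It also fails if it takes over 56 s, if anything falls off the work surface, if the arm or the gripper's body presses on something with over 40 N, if the wrist force passes 120 N, or if a joint passes its speed limit or range.

### The arm

A 6-joint arm with a two-finger parallel gripper is mounted at the origin on the work surface. World frame = base frame: x ahead of the robot, y to its left, z up, the work surface at z = 0. Lengths are in m, angles in rad, forces in N, time in s.
With the tool pointing down it reaches from about 0.225 to 0.875 m from the base axis. Payload 3.4 kg.
Tool frame: the origin (TCP) lies midway between the tips of the shut fingers; the grasp point (between the pads) lies behind it (manip.grip_point_offset is the z of the grasp point in the tool frame, in m); z points along the fingers, x is the direction in which the jaws open and shut, and the axes are right-handed (so a half turn about z gives the same grasp; the last joint's range is limited). The gripper opens to 85 mm and grips with 20 to 120 N. Pads are 22 mm wide; open, the fingers measure 114 mm over their backs; the gripper's body (76 mm by 85 mm) begins 54 mm behind the grasp point. The pads swing forward as they close: fully open they stand 13 mm farther back than shut.
Start: joints at [1.117, 0.276, 1.505, -0, 1.361, -0.121], TCP at [0.188, 0.543, 0.231] pointing down, gripper open.
Joint ranges: [-2.89, 2.89], [-0.75, 2.08], [0.22, 2.7], [-1.18, 4.32], [0.11, 2.71], [-2.7, 2.7]. Speed limits (rad/s): [2.57, 2.57, 3.14, 3.14, 3.14, 3.14].

### API

Orientations are given as a unit quaternion [w, x, y, z].
In Python, from rig import manip, eyes, recognise, regions_of, mark_of gives the robot as it stands.
- The arm moves only by the shell command python3 -m inch 'ROWS' [FORCE]. ROWS is JSON, a list of rows, each a list of 5 numbers: the gripper command: -1 is shut, 1 is fully open, values between are in proportion, then the shift along the tool's x, y, z in mm, then the turn about the tool's z in degrees. A call has 1 to 20 rows; each row shifts and turns the pose as measured when the row begins, along the tool's axes as they then stand; what a row does not reach is not made up. A row lasts 1/12 s, in which the tool goes at most 41.7 mm and 7.16 degrees, less where a joint would pass 70% of its speed; a pose out of reach is approached as far as the arm can. A call with a gripper value outside its range is refused whole. The fingers move at their own pace and stop on an object; FORCE is the grip in N (left out, the last holds). Time passes only in rows, so rows that do not move let the fingers close. It gives the time, the measured TCP pose, the force and the opening at its end, in the units of the state.
- manip.get_state(): the state, without advancing time (a new reading comes with each control period).
- eyes.get_image(name): name is "scene" or "side" or "wrist"; returns a dict with "frame" (384x512x3 uint8, red, green, blue), "K" (3x3 intrinsics, pixels), "k1" (the pictures are not rectified: a ray, as slopes to the right and down, at radius r is drawn at 1 + k1 r^2 times it, then the intrinsics apply), "rvec" (rotation vector, rad) and "tvec" (3), from world to camera coordinates, as OpenCV has them; the wrist camera has in their place "mount" (4x4, takes a point from camera to tool coordinates, whose origin is the TCP and whose axes are the tool frame's). Camera axes: x right, y down, z forward; pixel columns grow to the right and rows downward; lengths in m; the calibration is good to about 2 mm. A picture is of the moment at which its call begins: read the wrist's pose just before it. There is no depth.
- manip.sign_off(): hands the job in, once; it reports no verdict.
Trained networks look in a picture, given as the dict that the camera call returned (one of the last four; its "shot" number tells which), for a name from the list of things; names that differ only in an ending like _2 or _b are one class to them, and where a whole thing is asked for, a point or a joint stands for the part that bears it (a point fixed in the world has none). Each returns a list of dicts, best first, with "confidence" (0 to 1); they miss things now and then, are a little off and sometimes report something else, mostly with a low value. They report only what shows in the picture. A call takes as long as a camera call. They do not tell look-alikes from the thing itself.
- recognise(picture, target): "bbox" ([left, top, width, height] in pixels, round what is visible of it).
- regions_of(picture, target): "mask" (384x512 bool, what is visible of it) and "bbox" ([left, top, width, height] in pixels, round what is visible of it).
- mark_of(picture, target): "point" ([row, column] in pixels: a listed point, or the origin of a listed thing).
The state is a dict: "clock": time; "qpos": joint angles; "qd": joint speeds; "effort": joint torques, N m; "position": TCP position; "ee_rot": TCP orientation; "contact_force": force on the tool from outside, world axes, zero at the start; "moment": the same for the moment, N m; "width": finger opening in m.
Only numpy, scipy, OpenCV 4.12 (cv2) and the standard library are available. Lean on these libraries where they do the work, as an engineer would, in place of code of your own. Each camera call takes 0.05 s, during which the arm holds its last target.

## Working session

There is one attempt and no reset: what is moved stays moved. The work goes in short steps, Python scripts to look and compute and a shell command to move; the robot and the scene stay as the last step left them, time stands still between calls to the robot, and variables do not carry over. Pictures are saved under pics/ and viewed, and the job is handed in when it is done.

```bash
ls; mkdir -p pics
python3 - <<'E'
from rig import manip, eyes
import cv2, numpy as np
print(manip.get_state()); print(manip.grip_point_offset)
for n in ["scene","side","wrist"]:
    d=eyes.get_image(n); cv2.imwrite(f"pics/{n}0.png",d["frame"][:,:,::-1])
    print(n,{k:v for k,v in d.items() if k!="frame"})
E
```

```text
pics
{'clock': 0.0, 'qpos': array([ 1.11698427e+00,  2.76593505e-01,  1.50615276e+00, -1.54138043e-05,
        1.36070169e+00, -1.20986804e-01]), 'qd': array([ 2.60449311e-04,  7.20226488e-05, -4.68008319e-04,  6.85617600e-04,
       -4.12740485e-05, -2.03351120e-04]), 'effort': array([-5.36069147e-04, -4.16784096e+01, -2.45801371e+01, -3.15469160e-04,
        1.11698429e-02,  2.07694129e-06]), 'position': array([0.18762549, 0.54295566, 0.23043275]), 'ee_rot': array([ 4.49728983e-04,  8.14466190e-01,  5.80210277e-01, -8.11377004e-04]), 'contact_force': array([-0.28834003,  0.00789883,  0.73186511]), 'moment': array([-0.03335698,  0.04112571, -0.01698493]), 'width': 0.08522619786471551}
-0.0187
scene {'K': array([[370.83989618,   0.        , 249.15277563],
       [  0.        , 370.83989618, 187.24205231],
       [  0.        ,   0.        ,   1.        ]]), 'k1': -0.027744134576370302, 'rvec': array([ 2.09950693,  1.00769583, -0.46845412]), 'tvec': array([-0.39281179, -0.18491183,  1.43066385]), 'shot': 1}
side {'K': array([[420.42247281,   0.        , 263.63109034],
       [  0.        , 420.42247281, 195.52468853],
       [  0.        ,   0.        ,   1.        ]]), 'k1': -0.11521099464843555, 'rvec': array([ 2.21326549, -0.90548851,  0.38868317]), 'tvec': array([-0.35132015,  0.34078548,  0.88171447]), 'shot': 2}
wrist {'K': array([[338.68317868,   0.        , 255.70342919],
       [  0.        , 338.68317868, 190.12500801],
       [  0.        ,   0.        ,   1.        ]]), 'k1': -0.09794004590440288, 'mount': array([[ 9.99999842e-01, -3.48962530e-04, -4.40762255e-04,
         2.09909727e-03],
       [ 4.58894520e-04,  9.59587989e-01,  2.81408388e-01,
        -7.16065333e-02],
       [ 3.24749183e-04, -2.81408546e-01,  9.59587997e-01,
        -1.42115315e-01],
       [ 0.00000000e+00,  0.00000000e+00,  0.00000000e+00,
         1.00000000e+00]]), 'shot': 3}
```

View pics/scene0.png

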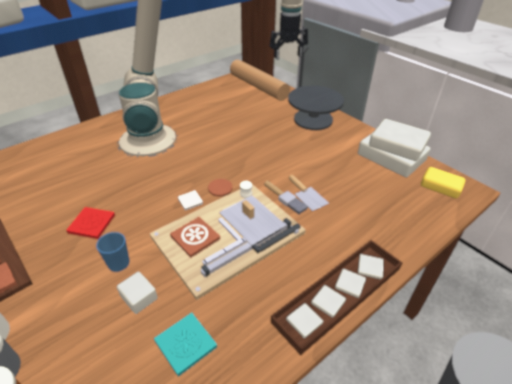

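View pics/side0.png

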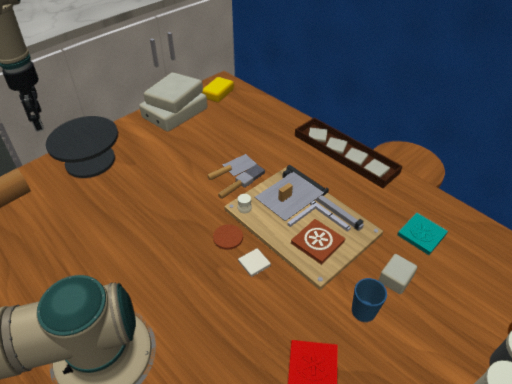

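View pics/wrist0.png

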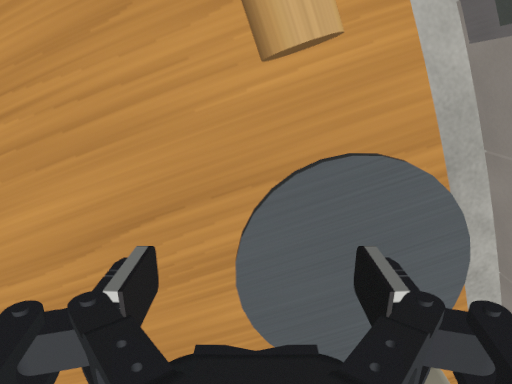

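The terracotta tile with the white flower is at scene (195,236) and side (318,238), on the jig board. The look-alikes are a red one at scene (91,222) and side (313,362), and a turquoise one at scene (186,342) and side (422,232). Both lie off the board. Next I'll measure.

```bash
cat > h.py <<'E'
import numpy as np, cv2
from scipy.spatial.transform import Rotation as R
from scipy.optimize import least_squares
from rig import manip, eyes, recognise, regions_of, mark_of
def pose(d,st=None):
    if 'mount' in d:
        q=np.array(st['ee_rot']); T=np.eye(4); T[:3,:3]=R.from_quat(q[[1,2,3,0]]).as_matrix(); T[:3,3]=st['position']
        W=T@d['mount']; return W[:3,:3].T, -W[:3,:3].T@W[:3,3]
    return R.from_rotvec(d['rvec']).as_matrix(), np.array(d['tvec'])
def dist(d): return np.array([d['k1'],0,0,0,0.])
def proj(d,P,st=None):
    Rm,t=pose(d,st)
    return cv2.projectPoints(np.atleast_2d(P).astype(float),cv2.Rodrigues(Rm)[0],t,d['K'],dist(d))[0].reshape(-1,2)
def ray(d,uv,st=None):
    Rm,t=pose(d,st)
    n=cv2.undistortPointsIter(np.array(uv,float).reshape(-1,1,2),d['K'],dist(d),None,None,(3,50,1e-12)).reshape(-1,2)
    D=np.c_[n,np.ones(len(n))]@Rm; return -Rm.T@t, D
def onz(d,uv,z,st=None):
    C,D=ray(d,uv,st); return C+D*((z-C[2])/D[:,2:3])
def tri(obs): # list of (d,uv,st)
    A=np.zeros((3,3));b=np.zeros(3)
    for d,uv,st in obs:
        C,D=ray(d,[uv],st);D=D[0]/np.linalg.norm(D[0]);M=np.eye(3)-np.outer(D,D);A+=M;b+=M@C
    return np.linalg.solve(A,b)
def jigT(x,y,a): 
    c,s=np.cos(a),np.sin(a); return np.array([[c,-s,0,x],[s,c,0,y],[0,0,1,0],[0,0,0,1]])
def jp(j,P): 
    P=np.atleast_2d(P); T=jigT(*j); return P@T[:3,:3].T+T[:3,3]
E
python3 - <<'E'
from h import *
d1=eyes.get_image("scene");d2=eyes.get_image("side")
for n in ["far_stop","left_stop","nest","tile_center","shutter_edge","shutter_grip","jig","glaze_jar","coaster","test_tile"]:
    m=[mark_of(d,n) for d in (d1,d2)]
    for k,mm in enumerate(m): print(n,k,[(np.round(x['point'][::-1],1).tolist(),round(x['confidence'],2)) for x in mm[:3]])
    if m[0] and m[1]: print('   ',tri([(d1,m[0][0]['point'][::-1],None),(d2,m[1][0]['point'][::-1],None)]).round(4))
for k,d in enumerate((d1,d2)):
    cv2.imwrite(f"pics/zoom{k}.png",cv2.resize((d['frame'][150:300,140:310] if k==0 else d['frame'][155:290,210:390])[:,:,::-1],None,fx=4.4,fy=4.4,interpolation=cv2.INTER_CUBIC))
E
```

```text
far_stop 0 [([225.3, 246.6], 0.65)]
far_stop 1 [([328.3, 215.7], 0.75)]
    [ 0.644  -0.0952  0.0279]
left_stop 0 [([229.9, 230.0], 0.78)]
left_stop 1 [([302.3, 217.1], 0.92)]
    [ 0.5962 -0.0447  0.0185]
nest 0 [([213.7, 238.2], 0.94)]
nest 1 [([316.1, 226.9], 0.69)]
    [ 0.594  -0.0969  0.0209]
tile_center 0 [([185.3, 341.2], 0.96), ([93.7, 220.8], 0.64), ([245.9, 196.5], 0.19)]
tile_center 1 [([320.1, 242.4], 0.94), ([421.3, 233.9], 0.93), ([315.0, 364.4], 0.65)]
    [ 0.6782 -0.179  -0.1442]
shutter_edge 0 [([229.7, 224.0], 0.55)]
shutter_edge 1 [([302.3, 209.6], 0.55)]
    [ 0.5969 -0.043   0.0445]
shutter_grip 0 [([245.9, 208.2], 0.61)]
shutter_grip 1 [([285.7, 191.3], 0.92)]
    [0.5957 0.017  0.0699]
jig 0 [([229.8, 232.3], 0.98), ([304.0, 192.9], 0.3), ([247.8, 211.2], 0.23)]
jig 1 [([297.4, 220.9], 0.73)]
    [ 5.883e-01 -3.780e-02  4.000e-04]
glaze_jar 0 [([247.0, 194.7], 0.48)]
glaze_jar 1 [([243.3, 208.7], 0.69)]
    [0.5046 0.0911 0.0137]
coaster 0 [([219.0, 190.7], 0.56)]
coaster 1 [([226.8, 237.8], 0.71), ([238.8, 183.1], 0.54)]
    [ 0.4115  0.0516 -0.0064]
test_tile 0 [([189.0, 199.3], 0.6)]
test_tile 1 [([251.7, 264.5], 0.96), ([395.8, 281.1], 0.7)]
    [ 0.3963 -0.0564  0.0019]
```

```bash
python3 -c "
import cv2;print(cv2.imread('pics/zoom0.png').shape)"
```

```text
(660, 748, 3)
```

View pics/zoom1.png

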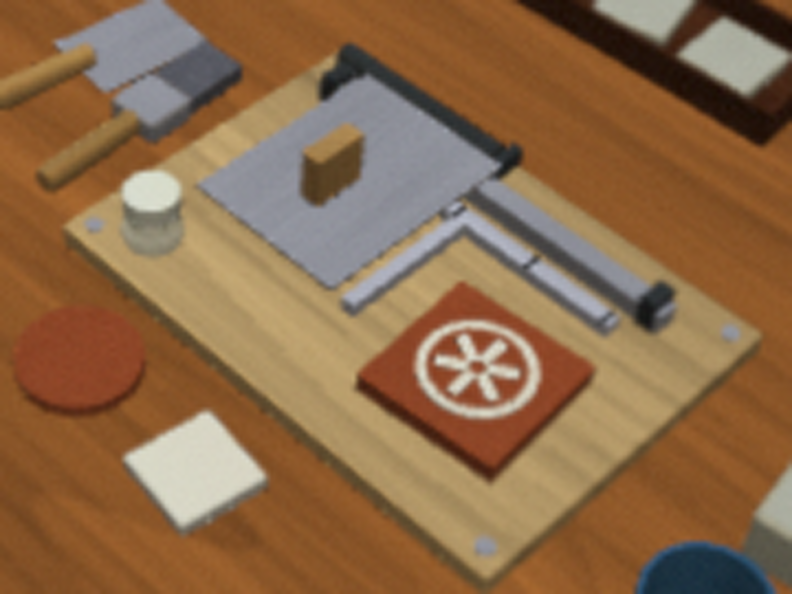

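View pics/zoom0.png

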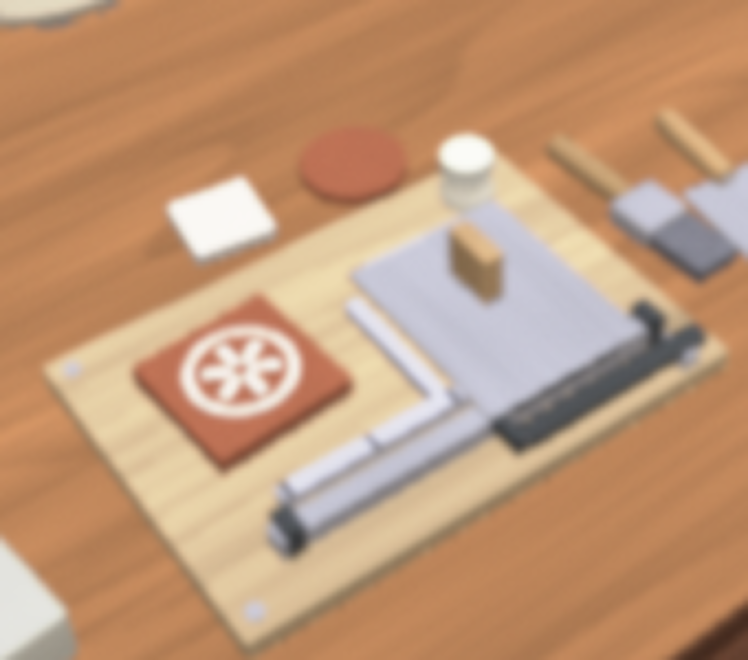

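```bash
cat > fit.py <<'E'
from h import *
d1=eyes.get_image("scene");d2=eyes.get_image("side")
Z0=lambda u,v:(140-.386+u/4.4,150-.386+v/4.4); Z1=lambda u,v:(210-.386+u/4.4,155-.386+v/4.4)
B=[(d2,Z1(487,572),(-.13,-.19,.018)),(d1,Z0(45,370),(-.13,-.19,.018)),(d2,Z1(66,228),(-.13,.17,.018)),(d2,Z1(762,336),(.125,-.19,.018)),(d1,Z0(247,643),(.125,-.19,.018)),(d1,Z0(728,350),(.125,.17,.018)),
 (d2,Z1(200,185),(-.06,.12,.044)),(d2,Z1(332,288),(-.06,0,.044)),(d1,Z0(352,273),(-.06,0,.044))]
def f(p): return np.concatenate([proj(d,jp(p,P))[0]-uv for d,uv,P in B])
r=least_squares(f,[.594,-.04,0.05]); print('jig',r.x.round(4)); print(r.fun.reshape(-1,2).round(1).tolist()); j=r.x
for d,uv,P in B: print(P, (np.linalg.inv(jigT(*j))@np.r_[onz(d,[uv],P[2])[0],1])[:3].round(4))
Tc=[(d2,Z1(*a)) for a in [(462,283),(594,374),(490,470),(358,380)]],[(d1,Z0(*a)) for a in [(258,295),(352,382),(225,460),(136,373)]]
for L in Tc:
    pts=np.array([(np.linalg.inv(jigT(*j))@np.r_[onz(d,[uv],.034)[0],1])[:3] for d,uv in L]); print(pts.round(4).tolist(),pts.mean(0).round(4))
E
python3 fit.py
```

```text
jig [ 0.597  -0.0386 -0.0279]
[[0.3, 1.4], [-0.7, -0.7], [-0.8, -1.2], [0.7, -0.8], [0.1, 0.6], [0.7, -0.1], [-0.7, -0.7], [0.1, -0.2], [-0.8, -0.1]]
(-0.13, -0.19, 0.018) [-0.1275 -0.1869  0.018 ]
(-0.13, -0.19, 0.018) [-0.1265 -0.1896  0.018 ]
(-0.13, 0.17, 0.018) [-0.1314  0.1649  0.018 ]
(0.125, -0.19, 0.018) [ 0.1212 -0.1904  0.018 ]
(0.125, -0.19, 0.018) [ 0.1233 -0.1893  0.018 ]
(0.125, 0.17, 0.018) [0.1239 0.1682 0.018 ]
(-0.06, 0.12, 0.044) [-0.0604  0.1167  0.044 ]
(-0.06, 0, 0.044) [-0.0607 -0.0004  0.044 ]
(-0.06, 0, 0.044) [-0.0584  0.0016  0.044 ]
[[0.0069, -0.0452, 0.034], [0.0107, -0.1453, 0.034], [-0.0854, -0.1493, 0.034], [-0.0934, -0.0547, 0.034]] [-0.0403 -0.0986  0.034 ]
[[-0.0874, -0.0535, 0.034], [0.0127, -0.0463, 0.034], [0.0184, -0.1399, 0.034], [-0.0748, -0.1494, 0.034]] [-0.0327 -0.0973  0.034 ]
```

```bash
python3 -m inch '[[-1,0,0,0,-5.8],[-1,0,0,0,-5.8],[-1,0,0,0,-5.8],[-1,-35,21.7,0,0],[-1,-35,21.7,0,0],[-1,-35,21.7,0,0],[-1,-35,21.7,0,0],[-1,-35,21.7,0,0],[-1,-35,21.7,0,0],[-1,-35,21.7,0,0],[-1,-35,21.7,0,0],[-1,-35,21.7,0,0],[-1,-35,21.7,0,0],[-1,-35,21.7,0,0],[-1,-35,21.7,0,0],[-1,-35,21.7,0,0],[-1,-35,21.7,0,0],[-1,-35,21.7,0,0]]' 40
```

```text
clock: 2.85
position: [0.5109, 0.0139, 0.2305]
ee_rot: [-0.0, 0.706, 0.708, 0.006]
contact_force: [0.3, 0.9, -0.6]
width: 0.0002
```

```bash
python3 -m inch '[[-1,-36,15,0,0],[-1,-36,15,0,0],[-1,-36,15,0,0],[-1,0,0,0,0],[-1,0,0,0,0]]'
python3 - <<'E'
from h import *
st=manip.get_state(); d=eyes.get_image("wrist"); print(st['clock'],st['position'],st['ee_rot'],st['qd'].round(4))
import pickle; pickle.dump((st,d),open('w1.pkl','wb'))
cv2.imwrite("pics/w1.png",cv2.resize(d['frame'][:,:,::-1],None,fx=1.56,fy=1.56))
for n in ["far_stop","left_stop","nest","tile_center","shutter_edge","shutter_grip","jig"]:
    print(n,[(np.round(x['point'][::-1],1).tolist(),round(x['confidence'],2)) for x in mark_of(d,n)[:3]])
j=[.597,-.0386,-.0279]
print(proj(d,jp(j,[(0,-.06,.026),(.05,-.125,.029),(.05,-.01,.029),(-.05,-.01,.029),(-.06,0,.044),(0,.06,.084)]),st).round(1))
E
```

```text
clock: 3.27
position: [0.5626, -0.1092, 0.2293]
ee_rot: [0.003, 0.71, 0.704, 0.006]
contact_force: [0.3, 0.9, 0.1]
width: 0.0001
3.2667 [ 0.56255824 -0.10917093  0.22926733] [0.0026671  0.70977406 0.70439466 0.0064684 ] [-0.0587  0.0387 -0.0401 -0.0445 -0.0381 -0.0146]
far_stop [([265.9, 229.0], 0.66)]
left_stop []
nest [([264.8, 187.9], 0.92)]
tile_center [([230.6, 154.5], 0.57)]
shutter_edge [([321.9, 198.4], 0.68), ([496.0, 167.0], 0.28)]
shutter_grip [([389.3, 203.6], 0.72), ([411.2, 11.7], 0.36)]
jig [([316.8, 181.6], 0.76)]
[[263.1 189.8]
 [202.9 233. ]
 [307.2 234.6]
 [313.5 144.6]
 [327.  137.1]
 [395.  210.5]]
```

View pics/w1.png

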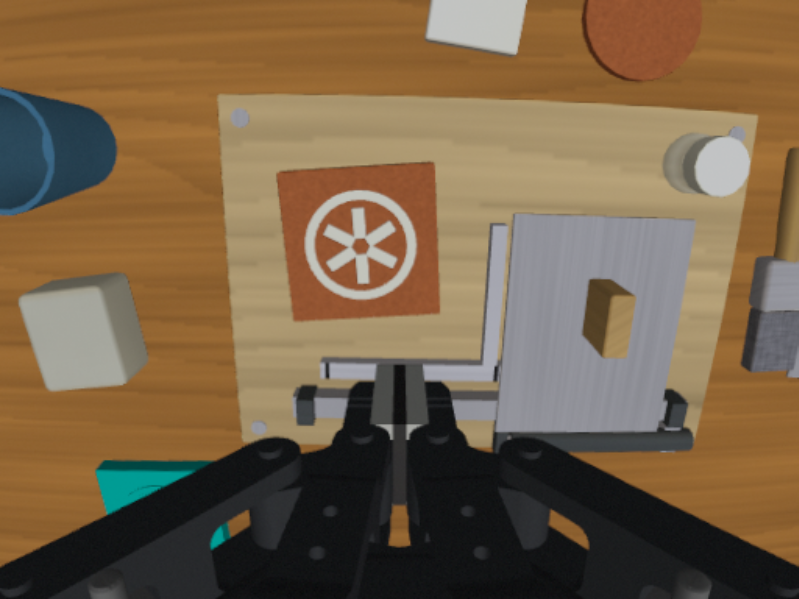

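```bash
cat > fitw.py <<'E'
from h import *
import pickle
st,d=pickle.load(open('w1.pkl','rb'))
s=lambda u,v:((u+.5)/1.5625-.5,(v+.5)/1.5625-.5)
B=[(s(220,95),(-.13,-.19,.018)),(s(757,115),(-.13,.17,.018)),(s(514,213),(-.06,0,.044)),(s(693,220),(-.06,.12,.044)),(s(497,432),(.095,0,.044)),(s(490,224),(-.05,-.01,.029)),(s(482,361),(.05,-.01,.029)),(s(322,359),(.05,-.125,.029))]
def f(p): return np.concatenate([proj(d,jp(p,P),st)[0]-uv for uv,P in B])
r=least_squares(f,[.594,-.04,0.]); j=r.x; print('jig',j.round(4)); print(r.fun.reshape(-1,2).round(1).tolist())
uv=[s(*a) for a in [(278,172),(434,163),(440,313),(294,321)]]
p=np.array([(np.linalg.inv(jigT(*j))@np.r_[q,1])[:3] for q in onz(d,uv,.034,st)])
print(p.round(4).tolist(),p.mean(0).round(4)); e=p[2]-p[1]; e2=p[3]-p[0]; print('yaw',np.arctan2(e[1],e[0]),np.arctan2(e2[1],e2[0]))
E
python3 fitw.py
```

```text
jig [ 0.5959 -0.0372 -0.0302]
[[-3.2, -1.7], [2.1, -1.2], [-0.1, -0.2], [2.8, -0.5], [-1.4, 0.2], [1.7, 0.2], [0.2, 2.8], [-1.8, 2.2]]
[[-0.0811, -0.1474, 0.034], [-0.0883, -0.0501, 0.034], [0.0098, -0.0421, 0.034], [0.0176, -0.1406, 0.034]] [-0.0355 -0.095   0.034 ]
yaw 0.08074021457009357 0.06897410254225712
```

```bash
cat > rep.py <<'E'
from h import *
J=[.5965,-.038,-.0295]
st=manip.get_state()
q=st['ee_rot']; M=R.from_quat(q[[1,2,3,0]]).as_matrix()
p=np.linalg.inv(jigT(*J))@np.r_[st['position'],1]
print('clock',round(st['clock'],2),'jig pos mm',(p[:3]*1000).round(1),'toolx-angle in jig deg',round(np.degrees(np.arctan2(M[1,0],M[0,0])-J[2]),2),'toolz',M[:,2].round(4),'F',st['contact_force'].round(1),'w',round(st['width'],4))
E
python3 -m inch '[[-1,-7.7,-28.7,0,1.3],[-1,-7.7,-28.7,0,0],[-1,-7.7,-28.7,15,0],[-1,0,0,30,0],[-1,0,0,30,0],[-1,0,0,30,0],[-1,0,0,30,0],[-1,0,0,20,0],[-1,0,0,0,0],[-1,0,0,0,0],[-1,0,0,0,0]]'; python3 rep.py
```

```text
clock: 4.58
position: [0.4772, -0.1215, 0.0743]
ee_rot: [0.01, 0.712, 0.702, 0.01]
contact_force: [-0.2, 0.2, -0.8]
width: -0.0001
clock 4.58 jig pos mm [-116.7  -87.    74.3] toolx-angle in jig deg 90.94 toolz [ 2.730e-02 -2.000e-04 -9.996e-01] F [-0.2  0.2 -0.8] w -0.0001
```

```bash
python3 -m inch '[[-1,-7,0,16,0.9],[-1,0,0,16,0],[-1,0,0,12,0],[-1,0,0,4,0],[-1,0,0,0,0],[-1,0,0,0,0]]'; python3 rep.py
```

```text
clock: 5.08
position: [0.4876, -0.1312, 0.0352]
ee_rot: [0.02, 0.716, 0.697, 0.014]
contact_force: [0.4, 0.4, 0.7]
width: 0.0004
clock 5.08 jig pos mm [-106.1  -96.4   35.2] toolx-angle in jig deg 90.15 toolz [ 0.0476 -0.0087 -0.9988] F [0.4 0.4 0.7] w 0.0004
```

```bash
python3 -c "
from h import *
s=manip.get_state();print(s['qpos'].round(3),s['qd'].round(3),s['effort'].round(1))"
python3 -m inch '[[-1,0,0,0,0],[-1,0,0,0,0]]'; python3 rep.py
```

```text
[-0.409  0.346  1.969  0.016  0.779 -1.964] [ 0.004 -0.015 -0.018 -0.001  0.008 -0.   ] [ -0.  -37.5 -16.6   0.   -0.3  -0. ]
clock: 5.25
position: [0.4892, -0.1317, 0.0375]
ee_rot: [0.022, 0.716, 0.698, 0.015]
contact_force: [0.2, -0.7, 0.8]
width: 0.0001
clock 5.25 jig pos mm [-104.5  -96.8   37.5] toolx-angle in jig deg 90.17 toolz [ 0.0515 -0.0104 -0.9986] F [ 0.2 -0.7  0.8] w 0.0001
```

```bash
python3 - <<'E'
from h import *
a=manip.get_state()
d=eyes.get_image("side"); d2=eyes.get_image("scene")
b=manip.get_state(); print(a['position'],b['position'],a['qpos']-b['qpos'])
i=np.hstack([cv2.resize(d['frame'][120:300,200:400],(400,360)),cv2.resize(d2['frame'][120:300,110:310],(400,360))])
cv2.imwrite("pics/s2.png",i[:,:,::-1])
E
python3 rep.py
```

```text
[ 0.48922689 -0.13166453  0.03751135] [ 0.48915548 -0.13163231  0.03734988] [-4.43102785e-06 -1.82946047e-04 -2.62856998e-04 -1.38356378e-06
  3.35554886e-04  3.71745827e-05]
clock 5.35 jig pos mm [-104.5  -96.8   37.3] toolx-angle in jig deg 90.17 toolz [ 0.0514 -0.0103 -0.9986] F [0.1 0.3 0.4] w -0.0003
```

View pics/s2.png

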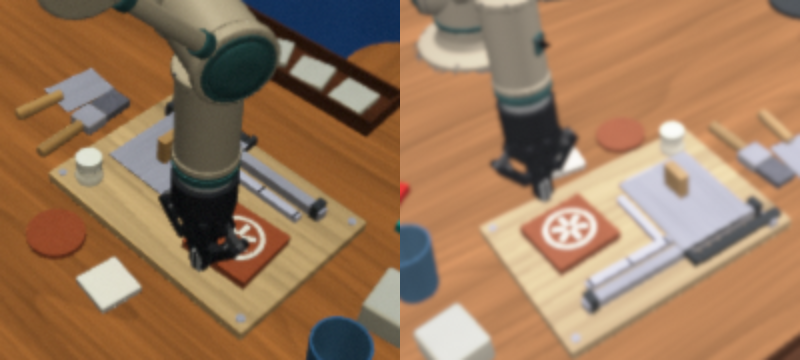

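```bash
python3 -m inch '[[-1,0,-3,9,0],[-1,0,-1,7,0]]'; python3 rep.py
```

```text
clock: 5.52
position: [0.4878, -0.1324, 0.0229]
ee_rot: [0.024, 0.716, 0.698, 0.016]
contact_force: [-0.1, 0.2, 0.0]
width: -0.0001
clock 5.52 jig pos mm [-105.9  -97.5   22.9] toolx-angle in jig deg 90.18 toolz [ 0.0563 -0.0124 -0.9983] F [-0.1  0.2  0. ] w -0.0001
```

```bash
python3 -m inch '[[-1,0,7,1,0],[-1,0,7,1.3,0],[-1,0,7,1.3,0]]'; python3 rep.py
```

```text
clock: 5.77
position: [0.5046, -0.1315, 0.019]
ee_rot: [0.019, 0.716, 0.698, 0.013]
contact_force: [-5.1, 1.1, 3.7]
width: 0.0002
clock 5.77 jig pos mm [-89.1 -96.1  19. ] toolx-angle in jig deg 90.19 toolz [ 0.0455 -0.009  -0.9989] F [-5.1  1.1  3.7] w 0.0002
```

```bash
python3 -m inch '[[-1,0,7,-1.5,0],[-1,0,7,-0.5,0],[-1,0,7,0,0]]'; python3 rep.py
```

```text
clock: 6.02
position: [0.5262, -0.1313, 0.0211]
ee_rot: [0.017, 0.716, 0.698, 0.012]
contact_force: [-1.6, 0.2, -1.9]
width: -0.0
clock 6.02 jig pos mm [-67.5 -95.3  21.1] toolx-angle in jig deg 90.21 toolz [ 0.0413 -0.0074 -0.9991] F [-1.6  0.2 -1.9] w -0.0
```

```bash
python3 -m inch '[[-1,0,4,0,0],[-1,0,3,0,0]]'; python3 rep.py;  python3 - <<'E'
from h import *
import pickle
st=manip.get_state(); d=eyes.get_image("wrist"); pickle.dump((st,d),open('w2.pkl','wb'))
cv2.imwrite("pics/w2.png",cv2.resize(d['frame'][:,:,::-1],None,fx=1.5625,fy=1.5625))
E
```

```text
clock: 6.18
position: [0.5325, -0.1313, 0.0212]
ee_rot: [0.015, 0.715, 0.699, 0.01]
contact_force: [-15.7, -3.0, 13.3]
width: -0.0001
clock 6.18 jig pos mm [-61.3 -95.2  21.2] toolx-angle in jig deg 90.33 toolz [ 0.0352 -0.0071 -0.9994] F [-15.7  -3.   13.3] w -0.0001
```

View pics/w2.png

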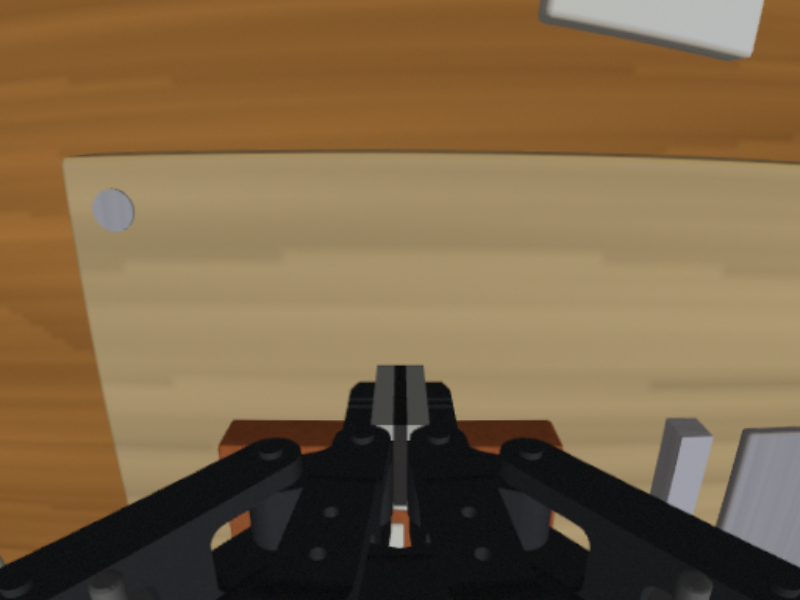

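```bash
python3 -m inch '[[-1,0,-12,-4,0],[-1,0,-5,-20,0],[-1,-25,0,-15,0],[-1,-28,22,0,0],[-1,-27,22,0,0],[-1,0,20,0,0]]'; python3 rep.py
```

```text
clock: 6.73
position: [0.5754, -0.2134, 0.0667]
ee_rot: [0.017, 0.714, 0.699, 0.011]
contact_force: [0.6, -0.3, 0.3]
width: 0.0
clock 6.73 jig pos mm [ -15.9 -176.    66.7] toolx-angle in jig deg 90.47 toolz [ 0.0402 -0.0092 -0.9992] F [ 0.6 -0.3  0.3] w 0.0
```

Run:
```python
from h import *
import pickle
st=manip.get_state(); d=eyes.get_image("wrist"); pickle.dump((st,d),open('w3.pkl','wb'))
cv2.imwrite("pics/w3.png",cv2.resize(d['frame'][:,:,::-1],None,fx=1.5625,fy=1.5625))
```

```text
(no output)
```

View pics/w3.png

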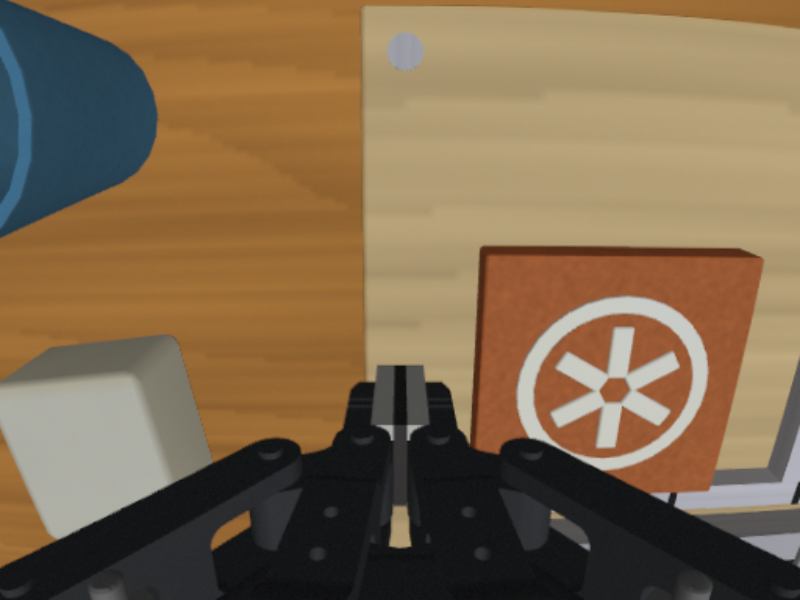

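```bash
python3 -m inch '[[-1,0,7,15,0],[-1,0,5,15,0],[-1,0,2,12,0]]'; python3 rep.py
```

```text
clock: 7.03
position: [0.6041, -0.217, 0.0308]
ee_rot: [0.028, 0.715, 0.698, 0.017]
contact_force: [0.1, -0.4, 0.3]
width: 0.0
clock 7.03 jig pos mm [  12.9 -178.7   30.8] toolx-angle in jig deg 90.31 toolz [ 0.0638 -0.0159 -0.9978] F [ 0.1 -0.4  0.3] w 0.0
```

```bash
python3 -m inch '[[-1,3,-11,6,0],[-1,5,-4,1.5,0]]'; python3 rep.py
```

```text
clock: 7.2
position: [0.592, -0.2096, 0.0209]
ee_rot: [0.03, 0.715, 0.698, 0.018]
contact_force: [-1.8, -0.2, 0.2]
width: -0.0003
clock 7.2 jig pos mm [   0.6 -171.7   20.9] toolx-angle in jig deg 90.27 toolz [ 0.0679 -0.0171 -0.9975] F [-1.8 -0.2  0.2] w -0.0003
```

```bash
python3 -m inch '[[-1,7,-0.8,-1,0],[-1,7,-0.8,-0.3,0],[-1,7,-0.8,0,0]]'; python3 rep.py
```

```text
clock: 7.45
position: [0.5904, -0.1881, 0.0228]
ee_rot: [0.032, 0.715, 0.698, 0.019]
contact_force: [-0.5, -2.6, -1.7]
width: 0.0002
clock 7.45 jig pos mm [  -1.7 -150.2   22.8] toolx-angle in jig deg 90.21 toolz [ 0.0711 -0.0193 -0.9973] F [-0.5 -2.6 -1.7] w 0.0002
```

```bash
python3 -m inch '[[-1,6.5,0,0,0],[-1,6,0,0.3,0],[-1,5,0,0.3,0]]'; python3 rep.py
```

```text
clock: 7.7
position: [0.592, -0.1691, 0.0239]
ee_rot: [0.034, 0.715, 0.698, 0.019]
contact_force: [-2.1, -3.5, -0.1]
width: 0.0
clock 7.7 jig pos mm [  -0.7 -131.1   23.9] toolx-angle in jig deg 90.32 toolz [ 0.0745 -0.0223 -0.997 ] F [-2.1 -3.5 -0.1] w 0.0
```

```bash
python3 -m inch '[[-1,4.5,-0.5,1,0],[-1,3.5,-0.5,0.5,0]]'; python3 rep.py
```

```text
clock: 7.87
position: [0.5922, -0.1621, 0.0239]
ee_rot: [0.037, 0.714, 0.699, 0.018]
contact_force: [-2.1, -5.4, 1.6]
width: -0.0002
clock 7.87 jig pos mm [  -0.6 -124.2   23.9] toolx-angle in jig deg 90.49 toolz [ 0.0769 -0.0273 -0.9967] F [-2.1 -5.4  1.6] w -0.0002
```

```bash
python3 -m inch '[[-1,3,-0.5,0.7,0],[-1,3,-0.5,0.7,0]]'; python3 rep.py
```

```text
clock: 8.03
position: [0.5924, -0.161, 0.0241]
ee_rot: [0.042, 0.711, 0.702, 0.015]
contact_force: [-5.6, -14.6, 1.3]
width: 0.0002
clock 8.03 jig pos mm [  -0.5 -123.1   24.1] toolx-angle in jig deg 90.81 toolz [ 0.0795 -0.0387 -0.9961] F [ -5.6 -14.6   1.3] w 0.0002
```

```bash
python3 -m inch '[[-1,-12,-0.5,0,0],[-1,-8,0,-20,0],[-1,0,0,-30,0],[-1,0,-10,-35,0],[-1,0,-10,-35,0],[-1,0,-10,-35,0]]'; python3 rep.py;  python3 - <<'E'
from h import *
import pickle
st=manip.get_state(); d=eyes.get_image("wrist"); pickle.dump((st,d),open('w4.pkl','wb'))
cv2.imwrite("pics/w4.png",cv2.resize(d['frame'][:,:,::-1],None,fx=1.5625,fy=1.5625))
E
```

```text
clock: 8.53
position: [0.5469, -0.1721, 0.1737]
ee_rot: [0.033, 0.712, 0.701, 0.014]
contact_force: [-0.2, -0.5, 0.2]
width: -0.0001
clock 8.53 jig pos mm [ -45.6 -135.5  173.7] toolx-angle in jig deg 90.79 toolz [ 0.0664 -0.0265 -0.9974] F [-0.2 -0.5  0.2] w -0.0001
```

View pics/w4.png

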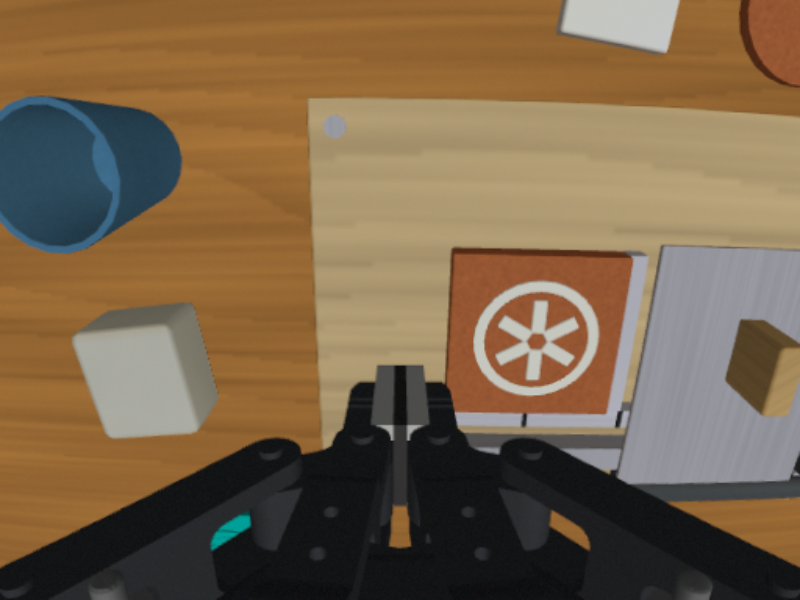

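Run:
```python
from h import *
import pickle
st,d=pickle.load(open('w4.pkl','rb'))
J=[.5965,-.038,-.0295]
c=d['frame'][150:290,270:430]
cv2.imwrite("pics/w4z.png",cv2.resize(c[:,:,::-1],None,fx=5,fy=4.28,interpolation=cv2.INTER_CUBIC))
# relative: tile corners & strip corners
s=lambda u,v:((u+.5)/1.5625-.5,(v+.5)/1.5625-.5)
p=lambda q:(np.linalg.inv(jigT(*J))@np.r_[q,1])[:3].round(4).tolist()
for n,uv,z in [("t nr",(453,248),.034),("t nl",(633,253),.034),("t fl",(608,413),.034),("shut near",(661,246),.044),("boardnr",(309,99),.018),("stripL near-left",(647,256),.029)]: print(n,p(onz(d,[s(*uv)],z,st)[0]))
```

```text
t nr [-0.0532, -0.1086, 0.034]
t nl [-0.0529, -0.0101, 0.034]
t fl [0.0483, -0.0083, 0.034]
shut near [-0.0597, 0.0001, 0.044]
boardnr [-0.1289, -0.1866, 0.018]
stripL near-left [-0.0501, 0.0004, 0.029]
```

View pics/w4z.png

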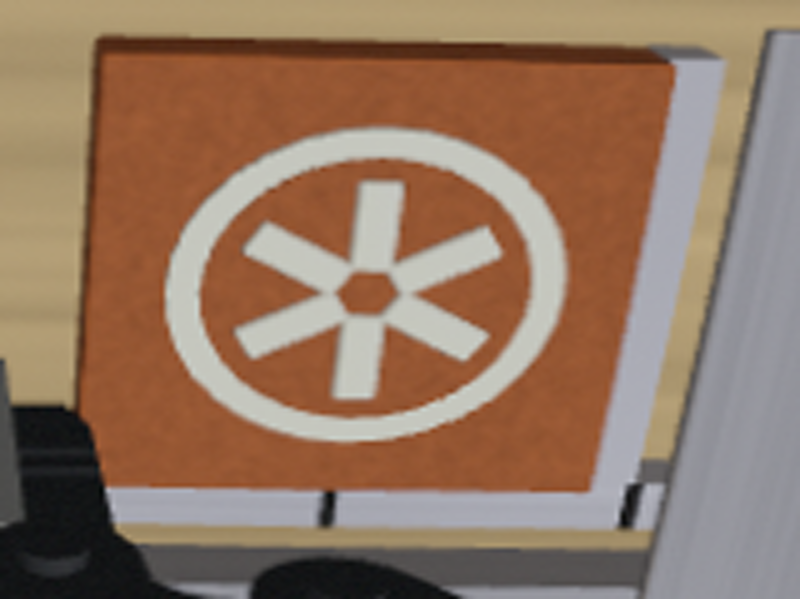

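Run:
```python
from h import *
d=eyes.get_image("scene");d2=eyes.get_image("side")
a=cv2.resize(d['frame'][205:280,175:250],(400,400),interpolation=cv2.INTER_CUBIC);b=cv2.resize(d2['frame'][185:260,275:350],(400,400),interpolation=cv2.INTER_CUBIC)
cv2.imwrite("pics/s4.png",np.hstack([a,b])[:,:,::-1])
```

```text
(no output)
```

View pics/s4.png

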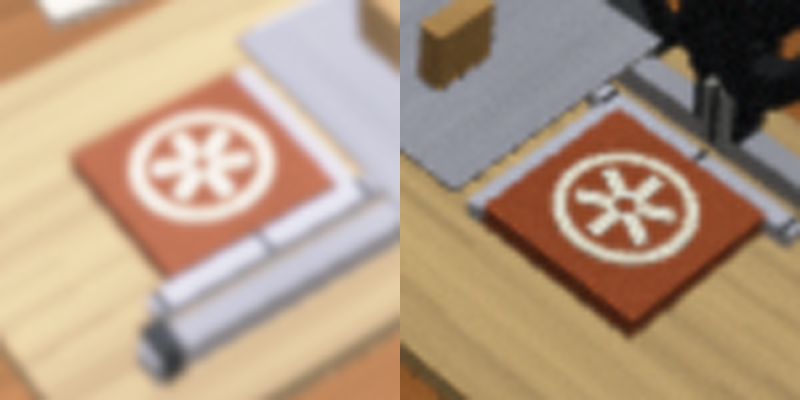

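```bash
python3 -m inch '[[0.2,38,7,0,0],[0.2,38,7,0,0],[0.2,38,7,0,0],[0.2,38,7,0,0],[0.2,38,7,0,0],[0.2,5,0,10,0]]' 40; python3 rep.py
```

```text
clock: 9.18
position: [0.5906, 0.0265, 0.158]
ee_rot: [0.035, 0.716, 0.697, 0.017]
contact_force: [0.9, -0.2, 0.7]
width: 0.0511
clock 9.18 jig pos mm [ -7.8  64.3 158. ] toolx-angle in jig deg 90.09 toolz [ 0.0726 -0.0256 -0.997 ] F [ 0.9 -0.2  0.7] w 0.0511
```

```bash
python3 -m inch '[[0.2,-3,0,25,0],[0.2,0,-3,12,0]]'; python3 rep.py
python3 - <<'E'
from h import *
import pickle
st=manip.get_state(); d=eyes.get_image("wrist"); pickle.dump((st,d),open('w5.pkl','wb'))
J=[.5965,-.038,-.0295]
im=cv2.resize(d['frame'][:,:,::-1],None,fx=1.5625,fy=1.5625)
for x in(-.02,.02):
  for y in(.052,.068):
    u=proj(d,jp(J,[(x,y,.084)]),st)[0]; cv2.circle(im,tuple(int(v*1.5625) for v in u),3,(0,0,255),1)
cv2.imwrite("pics/w5.png",im)
print([(x['point'][::-1],x['confidence']) for x in mark_of(d,'shutter_grip')], proj(d,jp(J,[(0,.06,.064)]),st))
E
```

```text
clock: 9.35
position: [0.5911, 0.0277, 0.1179]
ee_rot: [0.034, 0.714, 0.699, 0.018]
contact_force: [-0.7, -0.0, -0.5]
width: 0.0513
clock 9.35 jig pos mm [ -7.3  65.5 117.9] toolx-angle in jig deg 90.47 toolz [ 0.0728 -0.0227 -0.9971] F [-0.7 -0.  -0.5] w 0.0513
[([246.1, 217.1], 0.82)] [[245.39318509 215.95862268]]
```

View pics/w5.png

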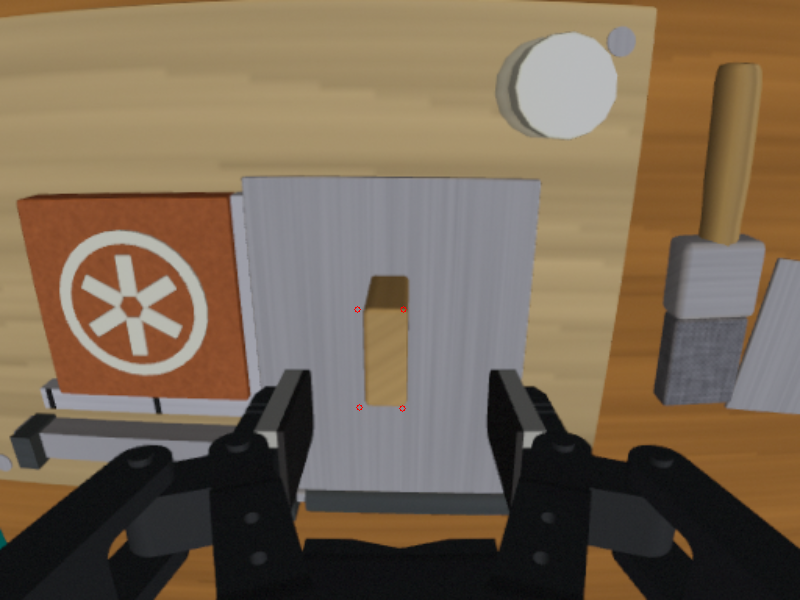

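```bash
python3 -m inch '[[0.2,-1,-2,17,0],[0.2,0,-2,17,0],[0.2,0,-2,15,0]]'; python3 rep.py
```

```text
clock: 9.7
position: [0.5903, 0.0246, 0.0691]
ee_rot: [0.034, 0.715, 0.698, 0.019]
contact_force: [0.1, 0.6, 0.0]
width: 0.0508
clock 9.7 jig pos mm [-8.1 62.4 69.1] toolx-angle in jig deg 90.34 toolz [ 0.0755 -0.0221 -0.9969] F [0.1 0.6 0. ] w 0.0508
```

```bash
python3 -m inch '[[0.2,0,4,10,0],[0.2,0,2,8,0]]'; python3 rep.py
```

```text
clock: 9.87
position: [0.5968, 0.0234, 0.0493]
ee_rot: [0.033, 0.715, 0.698, 0.018]
contact_force: [-0.2, -0.4, 0.1]
width: 0.0512
clock 9.87 jig pos mm [-1.5 61.4 49.3] toolx-angle in jig deg 90.26 toolz [ 0.0724 -0.0216 -0.9971] F [-0.2 -0.4  0.1] w 0.0512
```

```bash
python3 -m inch '[[-1,0,0,-3,0],[-1,0,0,0,0],[-1,0,0,0,0],[-1,0,0,0.5,0],[-1,0,0,0.5,0]]' 50; python3 rep.py
```

```text
clock: 10.28
position: [0.5972, 0.0211, 0.0513]
ee_rot: [0.032, 0.716, 0.697, 0.017]
contact_force: [-0.9, -2.0, -1.5]
width: 0.0153
clock 10.28 jig pos mm [-1.  59.1 51.3] toolx-angle in jig deg 90.11 toolz [ 0.0697 -0.0226 -0.9973] F [-0.9 -2.  -1.5] w 0.0153
```

```bash
python3 -m inch '[[-1,-9,0,0.5,0],[-1,-9,0,0.5,0],[-1,-9,0,0.5,0]]'; python3 rep.py
```

```text
clock: 10.53
position: [0.5966, -0.0016, 0.0512]
ee_rot: [0.03, 0.717, 0.697, 0.021]
contact_force: [-0.3, 5.2, 0.3]
width: 0.0155
clock 10.53 jig pos mm [-1.  36.3 51.2] toolx-angle in jig deg 90.06 toolz [ 0.0712 -0.0135 -0.9974] F [-0.3  5.2  0.3] w 0.0155
```

```bash
python3 -m inch '[[-1,-9,0,0.5,0],[-1,-9,0,0.5,0],[-1,-9,0,0.3,0],[-1,-7,0,0.3,0]]'; python3 rep.py
python3 - <<'E'
from h import *
import pickle
st=manip.get_state(); d=eyes.get_image("wrist"); pickle.dump((st,d),open('w6.pkl','wb'))
cv2.imwrite("pics/w6.png",cv2.resize(d['frame'][:,:,::-1],None,fx=1.5625,fy=1.5625))
E
```

```text
clock: 10.87
position: [0.5956, -0.0341, 0.0512]
ee_rot: [0.028, 0.717, 0.697, 0.024]
contact_force: [1.1, 8.7, -1.0]
width: 0.0155
clock 10.87 jig pos mm [-1.   3.9 51.2] toolx-angle in jig deg 90.06 toolz [ 0.0728 -0.006  -0.9973] F [ 1.1  8.7 -1. ] w 0.0155
```

View pics/w6.png

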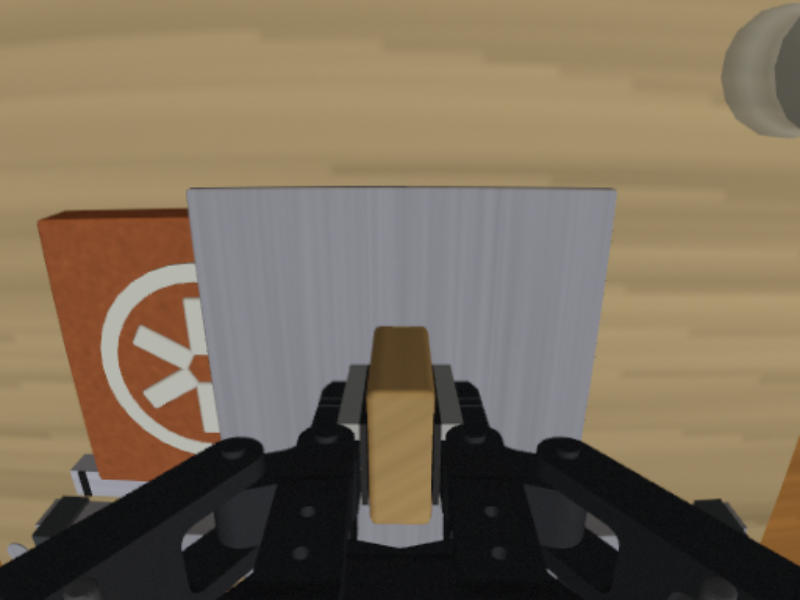

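Run:
```python
from h import *
import pickle
st,d=pickle.load(open('w6.pkl','rb'))
J=[.5965,-.038,-.0295]
s=lambda u,v:((u+.5)/1.5625-.5,(v+.5)/1.5625-.5)
p=lambda q:(np.linalg.inv(jigT(*J))@np.r_[q,1])[:3].round(4).tolist()
for n,uv,z in [("shut nr",(189,189),.044),("shut nl",(614,189),.044),("tile nr",(40,220),.034),("handle nl",(432,388),.084),("handle nr",(368,388),.084)]: print(n,p(onz(d,[s(*uv)],z,st)[0]))
sc=eyes.get_image("scene");sd=eyes.get_image("side")
for k,D in enumerate((sc,sd)):
    im=D['frame'].copy(); 
    print(k,[(np.round(x['point'][::-1],1),round(x['confidence'],2),p(onz(D,[x['point'][::-1]],.044)[0])) for x in mark_of(D,'shutter_edge')[:2]])
a=cv2.resize(sc['frame'][195:285,165:255],(400,400),interpolation=cv2.INTER_CUBIC);b=cv2.resize(sd['frame'][175:265,265:355],(400,400),interpolation=cv2.INTER_CUBIC)
cv2.imwrite("pics/s6.png",np.hstack([a,b])[:,:,::-1])
```

```text
shut nr [-0.06, -0.0522, 0.044]
shut nl [-0.0602, 0.0645, 0.044]
tile nr [-0.05, -0.106, 0.034]
handle nl [-0.0216, 0.0132, 0.084]
handle nr [-0.0216, -0.0012, 0.084]
0 []
1 [(array([315.8, 221.3]), 0.9, [-0.0038, -0.0588, 0.044]), (array([301.5, 217.2]), 0.58, [-0.021, -0.0233, 0.044])]
```

View pics/s6.png

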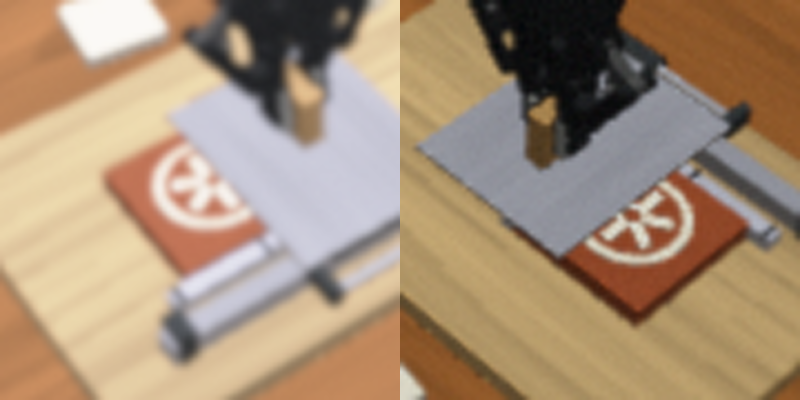

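```bash
python3 -m inch '[[-1,-6,0,0,0],[-1,-1,0,0,0]]'; python3 rep.py
cat > chk.py <<'E'
from h import *
import pickle,sys
st=manip.get_state(); d=eyes.get_image("wrist"); pickle.dump((st,d),open('w7.pkl','wb'))
k=sys.argv[1]
cv2.imwrite(f"pics/w{k}.png",cv2.resize(d['frame'][:,:,::-1],None,fx=1.5625,fy=1.5625))
sc=eyes.get_image("scene");sd=eyes.get_image("side")
a=cv2.resize(sc['frame'][195:285,165:255],(400,400),interpolation=cv2.INTER_CUBIC);b=cv2.resize(sd['frame'][175:265,265:355],(400,400),interpolation=cv2.INTER_CUBIC)
cv2.imwrite(f"pics/s{k}.png",np.hstack([a,b])[:,:,::-1])
E
python3 chk.py 7
```

```text
clock: 11.28
position: [0.5955, -0.0394, 0.0513]
ee_rot: [0.027, 0.716, 0.697, 0.025]
contact_force: [0.4, 5.9, -2.2]
width: 0.0153
clock 11.28 jig pos mm [-1.  -1.5 51.3] toolx-angle in jig deg 90.11 toolz [ 0.0733 -0.0039 -0.9973] F [ 0.4  5.9 -2.2] w 0.0153
```

View pics/w7.png

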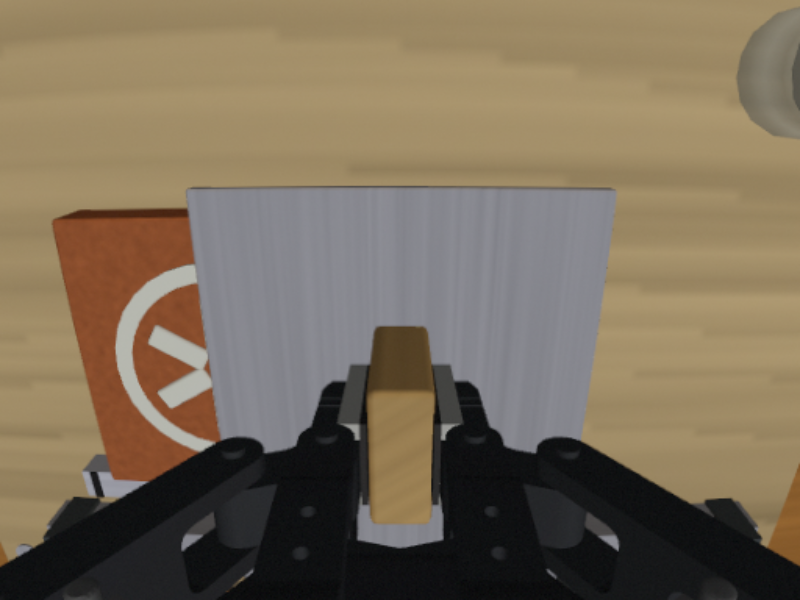

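View pics/s7.png

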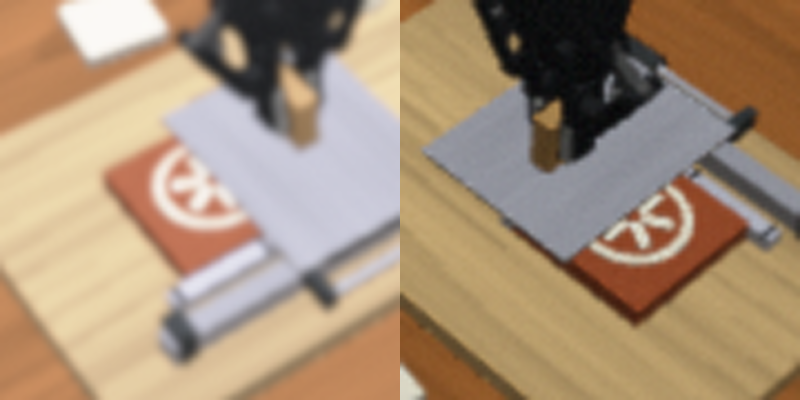

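Run:
```python
from h import *
import pickle
st,d=pickle.load(open('w7.pkl','rb'))
s=lambda u,v:((u+.5)/1.5625-.5,(v+.5)/1.5625-.5)
def g(J,dz,st=st):
    st=dict(st); st['position']=st['position']+[0,0,dz]
    p=lambda q:(np.linalg.inv(jigT(*J))@np.r_[q,1])[:3]
    return [p(onz(d,[s(*uv)],z,st)[0]).round(4).tolist() for uv,z in [((188,189),.044),((614,189),.044),((55,219.5),.034),((433,388),.084),((368,388),.084)]]
J=[.5965,-.038,-.0295]
for dz in (0,.003,.006): print(dz,g(J,dz))
sc=eyes.get_image("scene");sd=eyes.get_image("side")
p=lambda q:(np.linalg.inv(jigT(*J))@np.r_[q,1])[:3].round(4).tolist()
f=lambda a,o:(a[0]/4.4444+o[0]-.4,a[1]/4.4444+o[1]-.4)
print('side nr',p(onz(sd,[f((160,262),(265,175))],.044)[0]),'rest -.0607,-.0004')
print('scene nr',p(onz(sc,[f((163,120),(165,195))],.044)[0]),'rest -.0584,.0016')
print([(x['point'][::-1],x['confidence'],p(onz(sd,[x['point'][::-1]],.044)[0])) for x in mark_of(sd,'shutter_edge')],[(x['point'][::-1],x['confidence'],p(onz(sc,[x['point'][::-1]],.044)[0])) for x in mark_of(sc,'shutter_edge')])
cv2.imwrite("pics/m7.png",cv2.resize(sd['frame'][185:240,280:350][:,:,::-1],(770,600),interpolation=cv2.INTER_CUBIC))
```

```text
0 [[-0.06, -0.0579, 0.044], [-0.0602, 0.0592, 0.044], [-0.05, -0.106, 0.034], [-0.0216, 0.008, 0.084], [-0.0216, -0.0066, 0.084]]
0.003 [[-0.0596, -0.0591, 0.044], [-0.0598, 0.0604, 0.044], [-0.0494, -0.1081, 0.034], [-0.0199, 0.0082, 0.084], [-0.0198, -0.0069, 0.084]]
0.006 [[-0.0591, -0.0603, 0.044], [-0.0593, 0.0616, 0.044], [-0.0488, -0.1102, 0.034], [-0.0181, 0.0084, 0.084], [-0.0181, -0.0071, 0.084]]
side nr [-0.0636, -0.0604, 0.044] rest -.0607,-.0004
scene nr [-0.0559, -0.0618, 0.044] rest -.0584,.0016
[([317.9, 221.1], 0.67, [0.0008, -0.062, 0.044])] [([212.3, 230.1], 0.79, [-0.0101, -0.0545, 0.044])]
```

View pics/m7.png

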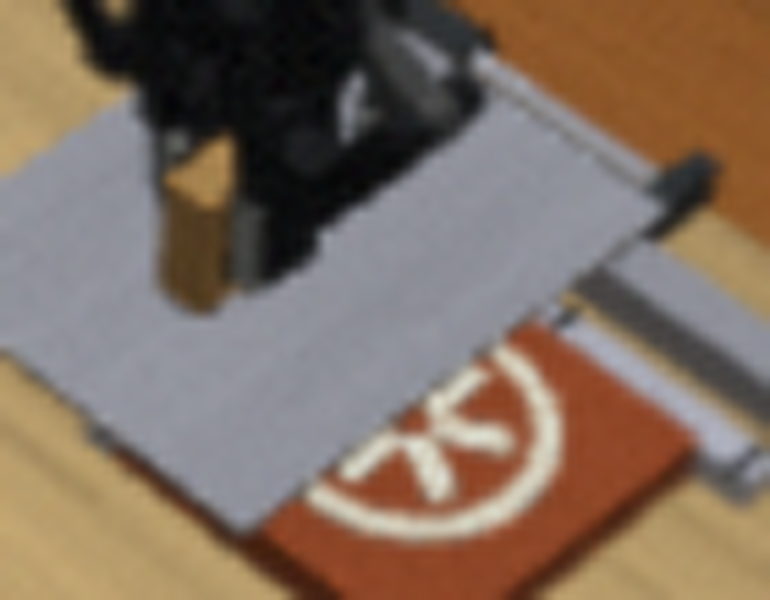

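Run:
```python
from h import *
for i in range(10):
    sc=eyes.get_image("wrist"); 
    if i%3==0: s=manip.get_state(); print(s['clock'],s['position'].round(5),s['contact_force'].round(1),s['width'].round(4))
print(manip.sign_off())
```

```text
Traceback (most recent call last):
AttributeError: 'float' object has no attribute 'round'
```

Run:
```python
from h import *
for i in range(7):
    sc=eyes.get_image("wrist"); 
    if i%3==0: s=manip.get_state(); print(s['clock'],s['position'].round(5),s['contact_force'].round(1),s['width'])
print(manip.sign_off())
```

```text
11.7333 [ 0.59552 -0.03899  0.05126] [ 0.3  7.  -2.9] 0.015997290806576452
11.8833 [ 0.59554 -0.03896  0.05127] [ 2.5  6.6 -2.3] 0.015374656385876907
12.0333 [ 0.59552 -0.03899  0.05126] [ 0.6  7.  -3. ] 0.015732905116345505
the job is handed in; nothing more can be done
None
```

I pushed the terracotta tile against the far stop and then the left stop. I then gripped the shutter handle, slid it to half travel, and handed the job in at about 12 s while still holding it. The hand-in gives no verdict.

- **Tile:** The far push ended at about 16 N and the left push at about 15 N. Afterwards the scene, side and wrist pictures showed no gap at either stop, and the tile's near face was flush with the end of the left stop. I did not measure the gaps directly, and the far-stop contact could only be judged from pictures. After sliding the shutter, its near-right corner measured at jig y -106 mm instead of -110 mm. A 6 mm height correction brings it to -110 mm, so I took that as calibration error.
- **Shutter:** Most estimates put the travel at 58–62 mm, and the scene-camera corner gave about 63 mm. In the last checks the arm stood still to within 0.05 mm. The fingers felt about 7 N from the spring, as expected at half travel. One reading disagreed: the scene network's edge mark gave about 54.5 mm with an x error of 10 mm. I put that down to the edge being partly hidden.
- **Arm:** The tool drifted to about 4–5° off vertical during the moves, which I could not correct with the moves available. It did not affect the pushes or the grip.
- **Other things:** I kept clear of the bystanders and look-alikes, and those in view looked unmoved. I did not measure them at the end.

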